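# Slide the access cover home and latch it

### The job

Close the access opening of the grey vacuum housing: slide the handled cover plate along its guide rails, gently and without lifting it off the deck, until it drops flush into the shallow pocket, then swing the latch fully across over it and let go. Never force the cover against the end of the pocket, and leave the loose things lying around the housing where they are.

Things in the scene. Friction and masses are not known exactly. Their poses are not given: they have to be found in the camera images.
- housing: Fixed grey case, 200 (x) x 340 (y) x 45 mm high, on the bench; origin at the centre of its underside, z up. On it lies a grey anodised bed with the deck, its guide rails and the pocket. The cover slides on the deck towards the housing's +y. Pressing the cover on the bed or the pocket's end wall with more than 25 N counts as damage; the bed does not shift under less.
- deck_mid (a point): Point on the deck, 57 mm above the housing's origin, axes as the housing's. Dark guide rails (6 mm high, 112 mm apart) run along y either side of x = 0. Towards +y the deck has a pocket 6 mm deep, 114 (x) x 94 mm (y), centred on x = 0. The bed is clamped in slots and not measured along y: the pocket's centre lies anywhere from y = +44 to +76 mm from here, new each time.
- cover_grip (a point): Centre of the handle of the loose cover: aluminium plate 110 (x) x 90 (y) x 6 mm, 0.2 to 0.4 kg, with an upright steel bar along its middle, 80 mm along y, 12 thick in x, 30 high. Point 21 mm above the plate's underside; 78 mm above the bench on the deck, 72 when flush. Not held up, the plate tips into the pocket when half over it, then drops flush; 2 mm play all round. Axes as the housing's.
- latch (a joint): Angle of the flat steel swing latch about its upright pivot, rad. 0: the bar points along the housing's +y, clear of the cover; 1.5708 (stop): it points along the housing's -x, over the cover's edge. Grows anticlockwise from above, stays where left, takes 1 to 2 N at the post. Bar 44 mm from pivot to tip, 16 wide, 5 thick, its underside 1.5 mm above the deck: it passes only over a flush cover.
- latch_pivot (a point): Point on the latch's pivot axis, 61 mm above the bench, at x = +82, y = +60 mm of the housing frame. Axes as the housing's; it does not turn with the latch.
- latch_post (a point): The upright round post (12 mm diameter) near the latch's free end by which it is swung, 38 mm from the pivot. This point is on its axis, 76.5 mm above the bench; the bar's top is at 63.5 mm, the post's top at 88 mm.
- flange_ring: Bystander: loose steel ring, 64 mm across, 14 mm high, on the bench at the housing's -y end; origin at the centre of its underside.
- blank_plate: Bystander: loose plain aluminium plate without handle, 90 x 70 x 8 mm, on the bench at the housing's -y end; origin at the centre of its underside.
- wrench: Bystander: loose steel wrench, 160 mm long, on the bench at the housing's +y end; origin at the centre of its underside.
- jar: Bystander: loose amber jar with a black cap, 60 mm across, 75 mm high, on the bench at the housing's +y end; origin at the centre of its underside.
Not all that is in view belongs to the job. There is more than one size of the part that bears cover_grip; the job needs the largest.

How it is judged:
By the outcome, as a careful person would: the job done as asked, in the order asked, and still so for the second after the job is handed in, with the robot touching nothing.
It also fails if it takes over 61 s, if anything falls off the work surface, if the arm or the gripper's body presses on something with over 40 N, if the wrist force passes 120 N, or if a joint passes its speed limit or range.

### The arm

A 6-joint arm with a two-finger parallel gripper is mounted at the origin on the work surface. World frame = base frame: x ahead of the robot, y to its left, z up, the work surface at z = 0. Lengths are in mm, angles in rad, forces in N, time in s.
With the tool pointing down it reaches from about 350 to 975 mm from the base axis. Payload 7.1 kg.
Tool frame: the origin (TCP) lies at the very end of the fingers, on their centre line; the grasp point (between the pads) lies 19 mm behind it; z points along the fingers, y is the direction in which the jaws open and shut (so a half turn about z gives the same grasp; the last joint's range is limited). The gripper opens to 88 mm and grips with 3 to 60 N. Pads are 20 mm wide; open, the fingers measure 115 mm over their backs; the gripper's body (75 mm by 178 mm) begins 61 mm behind the grasp point.
Start: joints at [-0.019, 0.423, 1.63, -0, 1.089, -0.019], TCP at [624.984, 0.026, 185.575] pointing down, gripper open.
Joint ranges: [-3, 3], [-0.9, 2.11], [0.09, 2.58], [-1.31, 4.45], [0.11, 2.69], [-2.54, 2.54]. Speed limits (rad/s): [2.39, 2.39, 3.01, 3.14, 3.14, 3.14].

### API

Orientations are given as a rotation vector (axis times angle).
In Python, from workcell import * gives the robot as it stands.
- The arm moves only by the tool play_rows, never from a script. Its argument "plan" is text: rows parted by semicolons, each of 7 numbers parted by spaces: the finger opening in cm, from 0 to 8.78, then the shift along the tool's x, y, z in cm, then the turn, a rotation vector about the tool's x, y, z in degrees. A call has 1 to 20 rows; each row shifts and turns the commanded pose from where the row before left it, along the tool's axes as they then stand; what a row does not reach is not made up. A row lasts 1/8 s, in which the tool goes at most 62.5 mm and 10.7 degrees, less where a joint would pass 70% of its speed; a pose out of reach is approached as far as the arm can. A call is refused whole if a number of a shift passes 6.25 or a number of a turn 10.7, either way. A call with a gripper value outside its range is refused whole. The fingers move at their own pace and stop on an object; the grip force is fixed at half the most. Time passes only in rows, so rows that do not move let the fingers close. It gives the time, the measured TCP pose, the force and the opening at its end, in the units of the state.
- get_obs(): the state, without advancing time (a new reading comes with each control period).
- get_image(name): name is "scene" or "side" or "wrist"; returns a dict with "pixels" (420x560x3 uint8, red, green, blue), "range_z" (420x560 float32, mm along the optical axis (not along the pixel's ray), 0 where there is no reading), "fx", "fy", "cx", "cy" (pixels), "distortion" ([k1, k2, p1, p2, k3] as OpenCV has them; the pictures are not rectified), "eye" and "attitude" of the camera in the world. Camera axes: x right, y down, z forward; pixel columns grow to the right and rows downward; lengths in mm; the calibration is good to about 2 mm. A picture is of the moment at which its call begins.
- close_job(): hands the job in, once; it reports no verdict.
The state is a dict: "t": time; "qpos": joint angles; "qvel": joint speeds; "joint_torque": joint torques, N m; "ee_pos": TCP position; "orientation": TCP orientation; "ft_force": force on the tool from outside, world axes, zero at the start; "moment": the same for the moment, N m; "width": finger opening in mm.
Only numpy, scipy, OpenCV 4.12 (cv2) and the standard library are available. Lean on these libraries where they do the work, as an engineer would, in place of code of your own. Each camera call takes 0.05 s, during which the arm holds its last target. There are 200 camera calls.

## Working session

There is one attempt and no reset: what is moved stays moved. The work goes in short steps, Python scripts to look and compute and a tool call to move; the robot and the scene stay as the last step left them, time stands still between calls to the robot, and variables do not carry over. Pictures are saved under pics/ and viewed, about 8 in all and at most 12, crops included, and the job is handed in when it is done.

Besides the shell and the picture viewer there is one more tool, called as name(argument=value, ...) on one line, values as JSON. play_rows: Moves the arm, as the interface text tells. Its arguments: {"type":"object","properties":{"plan":{"type":"string"}},"required":["plan"]}

```bash
mkdir -p pics
cat > h.py <<'E'
from workcell import *
import numpy as np, cv2
from scipy.spatial.transform import Rotation as R
def grab(n,f=None):
    im=get_image(n)
    np.savez('last_'+n+'.npz',**{k:np.array(v) for k,v in im.items()})
    if f: cv2.imwrite('pics/'+f,im['pixels'][:,:,::-1])
    return im
def att(a):
    a=np.array(a,float)
    return a if a.shape==(3,3) else (R.from_rotvec(a).as_matrix() if a.size==3 else R.from_quat(a).as_matrix())
def cloud(im):
    K=np.array([[im['fx'],0,im['cx']],[0,im['fy'],im['cy']],[0,0,1]],float)
    v,u=np.mgrid[0:420,0:560]
    p=cv2.undistortPoints(np.stack([u,v],-1).reshape(-1,1,2).astype(float),K,np.array(im['distortion'],float)).reshape(420,560,2)
    z=np.array(im['range_z'],float)
    P=np.dstack([p[...,0]*z,p[...,1]*z,z])
    W=P@att(im['attitude']).T+np.array(im['eye'],float)
    W[z<=0]=np.nan
    return W
E
python3 - <<'E'
from h import *
o=get_obs();print(o)
for n in('scene','side','wrist'):
    im=grab(n,n+'0.png');print(n,im['eye'],im['attitude'],im['fx'])
a=[cv2.imread(f'pics/{n}0.png') for n in('scene','side')]
E
```

```text
{'t': 0.0, 'qpos': array([-1.89954516e-02,  4.23840590e-01,  1.63068085e+00,  8.77265395e-06,
        1.08858173e+00, -1.89852599e-02]), 'qvel': array([ 0.00073069,  0.00044115, -0.00152779, -0.00170832, -0.00043987,
       -0.00034088]), 'joint_torque': array([ 1.28069914e-03, -5.44622147e+01, -2.73670936e+01,  6.42951974e-02,
        2.27214623e-02, -1.51321510e-04]), 'ee_pos': array([6.24395621e+02, 4.27391772e-02, 1.84805484e+02]), 'orientation': array([-2.22068374e+00, -2.22065206e+00,  1.63623401e-03]), 'ft_force': array([0.32547682, 0.72750128, 0.27623487]), 'moment': array([0.09119393, 0.01462693, 0.00865838]), 'width': 87.95459844391178}
scene [1078.72706576 -359.9619655   993.75108322] [-2.248158   -1.29371791  0.39079101] 461.2118654701241
side [408.49494489 629.31498183 748.80908051] [-0.29795994  2.7972648  -1.19737855] 396.1869737955386
wrist [625.71831841  83.18654131 384.28649875] [ 2.83669187e+00 -6.02797435e-04 -2.73810273e-03] 357.37252312046513
```

View pics/scene0.png

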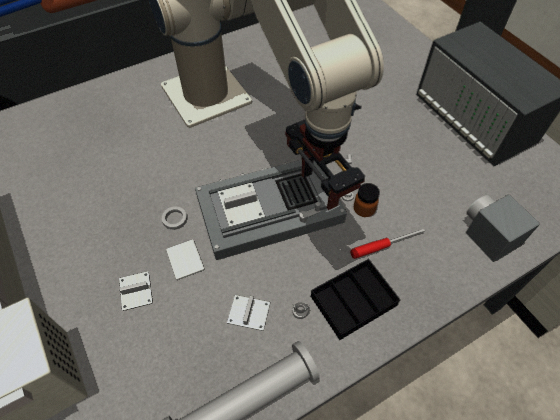

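View pics/side0.png

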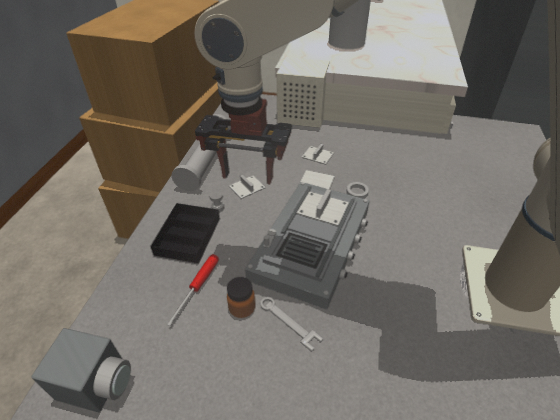

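Three parts bear such a handle: scene (240,203) on the housing deck, (136,290) and (248,312) loose on the bench. The one on the deck is the largest and lies between the rails. I'll check it in a crop and take measurements from depth.

```bash
python3 - <<'E'
from h import *
for n,box in(('scene',(185,150,360,265)),('side',(235,165,385,310))):
    im=np.load(f'last_{n}.npz');W=cloud(im);np.save(f'W_{n}.npy',W)
    x0,y0,x1,y1=box
    s=im['pixels'][y0:y1,x0:x1,::-1]
    cv2.imwrite(f'pics/{n}_c.png',cv2.resize(s,None,fx=4.0 if n=='side' else 4.3,fy=4.0 if n=='side' else 4.3,interpolation=cv2.INTER_CUBIC))
    S=W[y0:y1,x0:x1].reshape(-1,3);S=S[np.isfinite(S[:,0])]
    h,e=np.histogram(S[:,2],np.arange(-4,130,2));print(n,[(int(a),int(b)) for a,b in zip(e,h) if b>20])
    for lo,hi in((88,97),(60,66),(40,48),(41,70)):
        q=S[(S[:,2]>lo)&(S[:,2]<hi)][:,:2].astype(np.float32)
        print(lo,hi,len(q),cv2.minAreaRect(q) if len(q)>5 else '')
E
python3 -c "
import cv2,numpy as np
a=cv2.imread('pics/scene_c.png');b=cv2.imread('pics/side_c.png');print(a.shape,b.shape)"
```

```text
scene [(-4, 1094), (-2, 2829), (0, 2958), (2, 1151), (4, 305), (6, 246), (8, 174), (10, 110), (12, 73), (14, 73), (16, 71), (18, 70), (20, 66), (22, 78), (24, 68), (26, 78), (28, 62), (30, 61), (32, 62), (34, 68), (36, 61), (38, 72), (40, 230), (42, 702), (44, 1171), (46, 684), (48, 363), (50, 547), (52, 534), (54, 573), (56, 742), (58, 505), (60, 527), (62, 715), (64, 384), (66, 101), (68, 34), (70, 22), (72, 23), (74, 23), (78, 22), (86, 32), (88, 29), (90, 44), (92, 61), (94, 30)]
88 97 167 ((510.423828125, -49.181549072265625), (227.91058349609375, 37.32557678222656), 58.30765914916992)
60 66 1626 ((502.4380187988281, -8.064697265625), (349.55523681640625, 160.98574829101562), 78.8329849243164)
40 48 2787 ((488.34234619140625, -18.115829467773438), (387.7416076660156, 203.9539794921875), 79.10594940185547)
41 70 7729 ((488.4715881347656, -17.667373657226562), (388.07659912109375, 203.120849609375), 78.4205551147461)
side [(-4, 1935), (-2, 5140), (0, 2760), (2, 562), (4, 285), (6, 350), (8, 192), (10, 121), (12, 131), (14, 86), (16, 51), (18, 87), (20, 60), (22, 76), (24, 103), (26, 97), (28, 87), (30, 106), (32, 95), (34, 100), (36, 71), (38, 75), (40, 250), (42, 1228), (44, 1517), (46, 314), (48, 354), (50, 896), (52, 429), (54, 694), (56, 882), (58, 233), (60, 656), (62, 673), (64, 131), (66, 36), (70, 39), (72, 137), (74, 162), (76, 27), (90, 48), (92, 37)]
88 97 110 ((508.30120849609375, -46.90757751464844), (229.19235229492188, 36.458580017089844), 58.78126907348633)
60 66 1460 ((507.9073181152344, 16.458221435546875), (401.00189208984375, 155.5143280029297), 78.74668884277344)
40 48 3309 ((492.0821533203125, 5.1234893798828125), (436.0930480957031, 198.67266845703125), 78.76305389404297)
41 70 8237 ((491.73028564453125, 4.4427490234375), (434.7297668457031, 197.9888916015625), 78.69410705566406)
(494, 752, 3) (580, 600, 3)
```

View pics/scene_c.png

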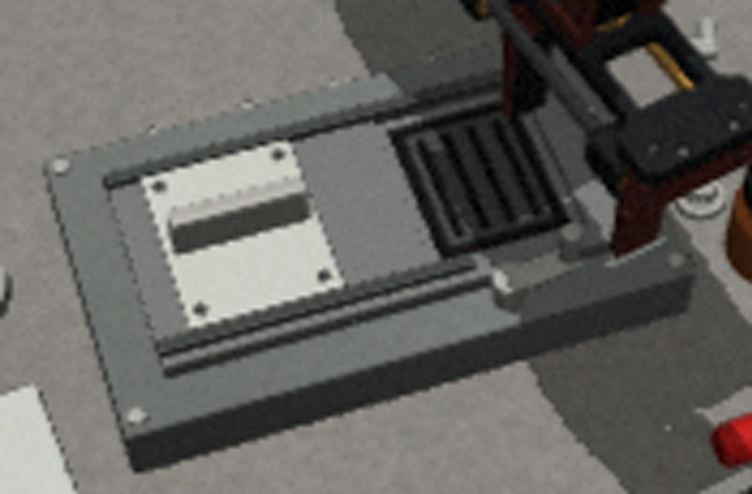

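View pics/side_c.png

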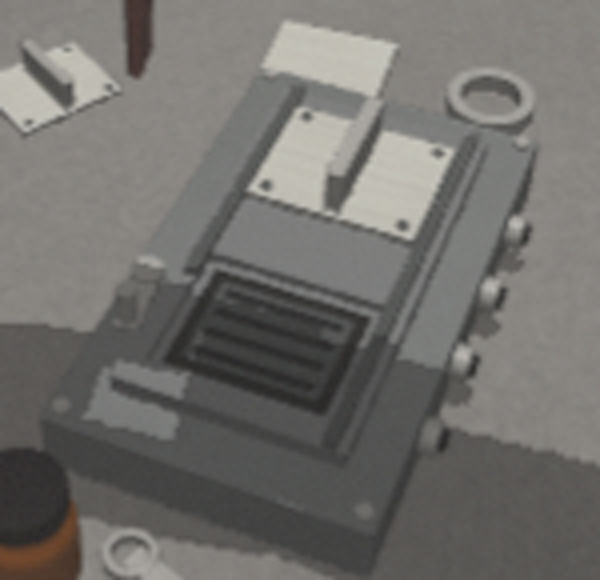

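The scene crop shows the cover at (240,235) between the dark rails, with the grille pocket at (480,180) and the latch post near (575,240), pointing to +y. The side crop shows the same: latch pivot and post at (130,300)/(150,265), with the bar on the flank. Next I fit the housing frame and handle.

Run:
```python
from h import *
from scipy.optimize import least_squares
def rays(im,px):
    K=np.array([[im['fx'],0,im['cx']],[0,im['fy'],im['cy']],[0,0,1]],float)
    p=cv2.undistortPoints(np.array(px,float).reshape(-1,1,2),K,im['distortion'].astype(float)).reshape(-1,2)
    return np.c_[p,np.ones(len(p))]@att(im['attitude']).T
def hit(im,px,z):
    d=rays(im,px);e=im['eye'];return e+d*((z-e[2])/d[:,2])[:,None]
sc,si=np.load('last_scene.npz'),np.load('last_side.npz')
A=lambda c:np.array(c,float)/4.3+[185,150]
B=lambda c:np.array(c,float)/4+[235,165]
P=lambda n,x:print(n,np.round(x,1).tolist())
P('sc top corners(-y-x,-y+x,+y+x)',hit(sc,A([(46,163),(128,437),(692,268)]),45))
P('si top corners(+y+x,+y-x,-y-x)',hit(si,B([(43,417),(372,545),(537,147)]),45))
P('sc plate corners',hit(sc,A([(145,178),(190,326),(342,287),(293,142)]),63))
P('si plate corners',hit(si,B([(288,107),(245,192),(412,240),(458,147)]),63))
P('si latch post top',hit(si,B([(148,263)]),88)); P('sc pins',hit(sc,A([(500,275),(572,230)]),88))
P('sc pocket near',hit(sc,A([(388,128),(441,257)]),57))
P('si pocket near',hit(si,B([(205,262),(383,310)]),57))
P('si pocket far',hit(si,B([(162,360),(325,412)]),57))
ang=[]
for n,im,(u0,u1,v0,v1) in(('scene',sc,(222,260,188,212)),('side',si,(313,333,185,220))):
    W=np.load(f'W_{n}.npy')[v0:v1,u0:u1].reshape(-1,3);q=W[(W[:,2]>86)&(W[:,2]<98)]
    print(n,len(q),q.mean(0),cv2.minAreaRect(q[:,:2].astype(np.float32)))
    W=np.load(f'W_{n}.npy')[...,:].reshape(-1,3)
    # housing top mask, 41..49
    q=W[(W[:,2]>41)&(W[:,2]<49)&(W[:,0]>330)&(W[:,0]<650)&(abs(W[:,1])<230)][:,:2]
    def to(p,x):c,s=np.cos(p[2]),np.sin(p[2]);d=x-p[:2];return np.c_[d@[c,s],d@[-s,c]]
    f=lambda p:np.r_[np.maximum(abs(to(p,q))-[100,170],0).ravel()]
    r=least_squares(f,[490,0,-.2],loss='soft_l1',x_scale=[10,10,.1]);print(n,r.x[:2],np.degrees(r.x[2]),r.cost,len(q))
```

```text
sc top corners(-y-x,-y+x,+y+x) [[356.5, -186.4, 45.0], [549.4, -224.9, 45.0], [611.9, 104.5, 45.0]]
si top corners(+y+x,+y-x,-y-x) [[609.5, 106.9, 45.0], [418.1, 152.1, 45.0], [352.1, -179.0, 45.0]]
sc plate corners [[409.0, -144.3, 63.0], [513.3, -167.4, 63.0], [532.9, -81.9, 63.0], [428.9, -57.1, 63.0]]
si plate corners [[517.8, -163.3, 63.0], [530.3, -77.3, 63.0], [423.1, -57.2, 63.0], [403.7, -147.5, 63.0]]
si latch post top [[569.3, 18.3, 88.0]]
sc pins [[584.1, -10.5, 88.0], [578.5, 40.1, 88.0]]
sc pocket near [[443.8, -1.1, 57.0], [539.7, -21.2, 57.0]]
si pocket near [[543.4, -18.4, 57.0], [433.3, -2.2, 57.0]]
si pocket far [[551.3, 62.1, 57.0], [454.9, 79.7, 57.0]]
scene 182 [ 470.43941399 -114.29938459   91.76007664] ((469.44097900390625, -113.8231201171875), (79.5765380859375, 14.833165168762207), 79.57049560546875)
scene [485.44448884 -37.98053426] -10.804932064245985 3667.2152396003944 2922
side 111 [ 468.76186743 -111.55442214   91.38930458] ((469.3584899902344, -112.93006896972656), (79.59307098388672, 11.775273323059082), 79.13992309570312)
side [484.85185769 -30.99183521] -9.41127525436371 7873.095835494041 3381
```

play_rows(plan="0 0 0 0 0 0 5.6;0 0 0 0 0 0 5.6;0 -2.16 -1.3 0 0 0 0;0 -2.16 -1.3 0 0 0 0;0 -2.16 -1.3 0 0 0 0;0 -2.16 -1.3 0 0 0 0;0 -2.16 -1.3 0 0 0 0;0 -2.16 -1.3 0 0 0 0;0 -2.16 -1.3 0 0 0 0;0 -2.16 -1.3 0 0 0 0;0 -2.16 -1.3 0 0 0 0;0 -2.16 -1.3 0 0 0 0;0 0 0 0 0 0 0")

```text
t: 1.78
ee_pos: [454.0, -187.8, 185.7]
orientation: [-2.43, -1.991, 0.0]
ft_force: [0.3, 1.1, -0.2]
width: 0.2
```

Run:
```python
from h import *
o=get_obs();print(o['ee_pos'],o['orientation'],o['ft_force'],o['width'])
im=grab('wrist','w1.png');np.save('W_wrist.npy',cloud(im))
im=grab('scene');np.save('W_scene.npy',cloud(im))
cv2.imwrite('pics/c1.png',np.vstack([cv2.resize(im['pixels'][150:265,185:360,::-1],(560,368),interpolation=2)[:300]*1,cv2.resize(cv2.imread('pics/w1.png'),(560,300)) ])) if 0 else None
```

```text
[ 454.02637258 -187.84645478  185.71283269] [-2.43034025e+00 -1.99073637e+00  8.26315790e-05] [ 0.25755383  1.0713956  -0.15847891] 0.23078117654461283
```

View pics/w1.png

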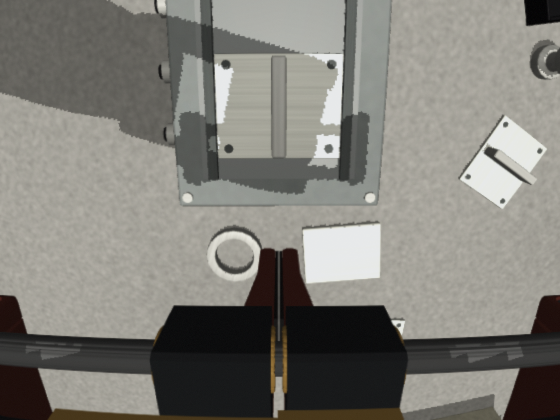

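The wrist view shows the handle at (279,107), in line with the closed fingers at (279,250) and square to them. Now I measure the pocket from the scene view, which is no longer blocked.

Run:
```python
from h import *
im=np.load('last_scene.npz')
s=im['pixels'][165:235,255:355,::-1];cv2.imwrite('pics/c2.png',cv2.resize(s,None,fx=7.5,fy=7.5,interpolation=cv2.INTER_CUBIC))
W=np.load('W_scene.npy').reshape(-1,3)
Y=np.radians(-11.2);d=W[:,:2]-[484,-38]
H=np.c_[d@[np.cos(Y),np.sin(Y)],d@[-np.sin(Y),np.cos(Y)],W[:,2]]
for lo,hi in((-50,-30),(-20,20),(30,50)):
    print(lo,hi,[(b,round(float(np.nanmedian(q)),0)) for b in range(-10,150,4) if len(q:=H[(H[:,0]>lo)&(H[:,0]<hi)&(H[:,1]>=b)&(H[:,1]<b+4),2])>3])
```

```text
-50 -30 [(-10, 56.0), (-6, 56.0), (-2, 58.0), (2, 58.0), (6, 58.0), (10, 56.0), (14, 57.0), (18, 57.0), (22, 52.0), (26, 52.0), (30, 52.0), (34, 52.0), (38, 52.0), (42, 53.0), (46, 52.0), (50, 52.0), (54, 52.0), (58, 52.0), (62, 51.0), (66, 51.0), (70, 51.0), (74, 52.0), (78, 53.0), (82, 52.0), (86, 53.0), (90, 52.0), (94, 52.0), (98, 52.0), (102, 52.0), (106, 51.0), (110, 51.0), (114, 56.0), (118, 57.0), (122, 57.0), (126, 58.0), (130, 56.0), (138, 45.0), (142, 44.0), (146, 45.0)]
-20 20 [(-10, 58.0), (-6, 57.0), (-2, 58.0), (2, 58.0), (6, 57.0), (10, 58.0), (14, 57.0), (18, 57.0), (22, 51.0), (26, 52.0), (30, 52.0), (34, 52.0), (38, 52.0), (42, 52.0), (46, 51.0), (50, 51.0), (54, 52.0), (58, 52.0), (62, 52.0), (66, 52.0), (70, 52.0), (74, 52.0), (78, 53.0), (82, 51.0), (86, 51.0), (90, 52.0), (94, 52.0), (98, 52.0), (102, 53.0), (106, 51.0), (110, 51.0), (114, 55.0), (118, 57.0), (122, 58.0), (126, 57.0), (130, 57.0), (134, 46.0), (138, 46.0), (142, 45.0), (146, 45.0)]
30 50 [(-10, 56.0), (-6, 56.0), (-2, 57.0), (2, 57.0), (6, 57.0), (10, 57.0), (14, 57.0), (18, 56.0), (22, 52.0), (26, 52.0), (30, 52.0), (34, 52.0), (38, 52.0), (42, 53.0), (46, 53.0), (50, 52.0), (54, 51.0), (58, 53.0), (62, 51.0), (66, 52.0), (70, 51.0), (74, 53.0), (78, 51.0), (82, 52.0), (86, 52.0), (90, 50.0), (94, 52.0), (98, 53.0), (102, 52.0), (106, 51.0), (110, 50.0), (114, 55.0), (118, 57.0), (122, 56.0), (126, 57.0), (130, 55.0), (138, 46.0), (142, 46.0), (146, 46.0)]
```

View pics/c2.png

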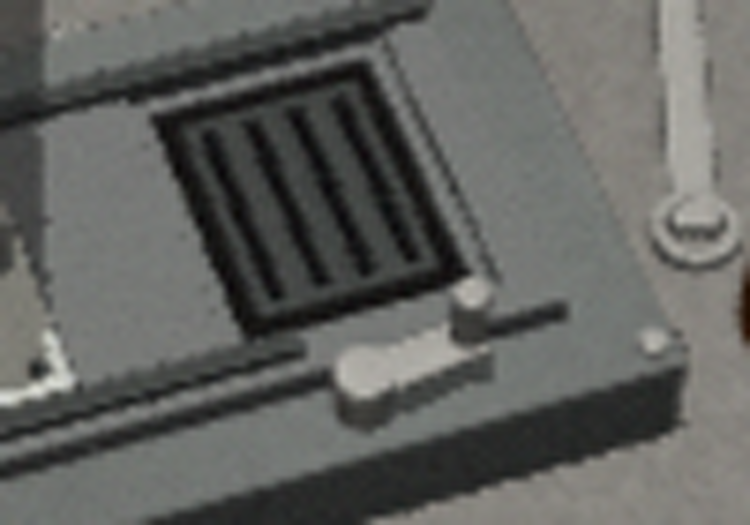

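play_rows(plan="0 0 0 1.9 0 0 0;0 0 0 1.9 0 0 0;0 0 0 1.9 0 0 0;0 0 0 1.9 0 0 0;0 0 0 1.9 0 0 0;0 0 0 1.5 0 0 0;0 0.5 0 0 0 0 0;0 0.5 0 0 0 0 0;0 0.4 0 0 0 0 0;0 0.3 0 0 0 0 0;0 0.3 0 0 0 0 0;0 0 0 0 0 0 0")

```text
t: 3.38
ee_pos: [459.5, -166.9, 75.7]
orientation: [2.427, 1.994, 0.0]
ft_force: [-0.1, -0.4, -0.5]
width: 0.4
```

play_rows(plan="0 0.2 0 0 0 0 0;0 0.2 0 0 0 0 0;0 0.2 0 0 0 0 0;0 0.2 0 0 0 0 0;0 0.2 0 0 0 0 0;0 0.2 0 0 0 0 0;0 0.2 0 0 0 0 0;0 0.2 0 0 0 0 0")

```text
t: 4.38
ee_pos: [462.5, -151.2, 75.6]
orientation: [2.428, 1.994, 0.0]
ft_force: [0.2, 0.5, 0.4]
width: 0.6
```

```bash
cat >> h.py <<'E'
Y=np.radians(-11.2)
def hx(p):
    p=np.asarray(p,float);d=p[...,:2]-[484,-38]
    return np.stack([d@[np.cos(Y),np.sin(Y)],d@[-np.sin(Y),np.cos(Y)],p[...,2]],-1)
def bar():
    o=get_obs();print('tcp',hx(o['ee_pos']).round(1),'F',o['ft_force'].round(1))
    for n in('scene','side'):
        im=grab(n);H=hx(cloud(im)).reshape(-1,3);rgb=im['pixels'].reshape(-1,3)
        t=hx(o['ee_pos'])[1]
        q=H[(abs(H[:,0])<14)&(H[:,1]>t+11)&(H[:,1]<t+100)&(H[:,2]>80)&(H[:,2]<99)]
        p=H[(abs(H[:,0])<52)&(abs(H[:,0])>15)&(H[:,2]<75)&(rgb.min(1)>110)]
        f=lambda a,b:round(float(np.nanmedian(p[(p[:,1]>t+a)&(p[:,1]<t+b),2])),1) if ((p[:,1]>t+a)&(p[:,1]<t+b)).any() else None
        print(n,'handle y',np.percentile(q[:,1],[2,50,98]).round(1),'top z front/rear',[round(float(np.percentile(q[m,2],80)),1) for m in (q[:,1]>t+60,q[:,1]<t+40) if m.any()],'plate z',f(6,25),f(70,95))
E
python3 -c "
from h import *
bar()"
```

```text
tcp [   0.9 -115.2   75.6] F [0.2 0.5 0.4]
scene handle y [-99.3 -55.  -38. ] top z front/rear [93.4, 85.0] plate z 62.7 62.5
side handle y [-101.9  -67.2  -37.2] top z front/rear [92.4, 92.9] plate z 62.1 62.1
```

Run:
```python
from h import *
a=np.load('last_scene.npz')['pixels'][160:240,200:310,::-1];b=np.load('last_side.npz')['pixels'][165:265,270:370,::-1]
w=grab('wrist')['pixels'][:,:,::-1]
cv2.imwrite('pics/c3.png',np.hstack([np.vstack([cv2.resize(a,(400,300),interpolation=2),cv2.resize(b,(400,300),interpolation=2)]),cv2.resize(w[:420,140:420],(400,600),interpolation=2)]))
```

```text
(no output)
```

View pics/c3.png

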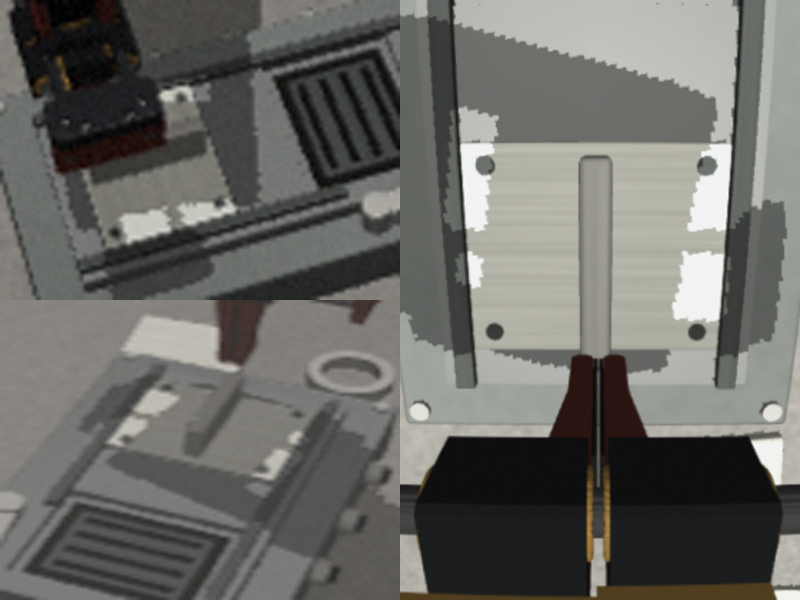

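The fingers stand right behind the handle's rear end (right panel, (597,357)), and the cover is still flat. I push on gently.

play_rows(plan="0 0.2 0 0 0 0 0;0 0.2 0 0 0 0 0;0 0.2 0 0 0 0 0;0 0.2 0 0 0 0 0;0 0.3 0 0 0 0 0;0 0.4 0 0 0 0 0;0 0.4 0 0 0 0 0;0 0.4 0 0 0 0 0;0 0.4 0 0 0 0 0;0 0.4 0 0 0 0 0;0 0.4 0 0 0 0 0;0 0.4 0 0 0 0 0;0 0.4 0 0 0 0 0;0 0.4 0 0 0 0 0;0 0.4 0 0 0 0 0;0 0.3 0 0 0 0 0;0 0.2 0 0 0 0 0")

```text
t: 6.65
ee_pos: [473.4, -96.2, 75.6]
orientation: [-2.427, -1.994, 0.0]
ft_force: [0.3, -0.3, -0.6]
width: 0.4
```

```bash
python3 -c "
from h import *
bar()"
```

```text
tcp [  0.9 -59.1  75.6] F [ 0.3 -0.3 -0.6]
scene handle y [-45.4 -41.2 -38.7] top z front/rear [83.7] plate z 63.1 56.7
side handle y [-47.6 -39.1 -35.2] top z front/rear [91.9] plate z 62.0 55.1
```

Run:
```python
from h import *
a=np.load('last_scene.npz')['pixels'][150:240,200:320,::-1];b=np.load('last_side.npz')['pixels'][165:265,270:370,::-1]
w=grab('wrist')['pixels'][:,:,::-1]
cv2.imwrite('pics/c4.png',np.hstack([np.vstack([cv2.resize(a,(400,300),interpolation=2),cv2.resize(b,(400,300),interpolation=2)]),cv2.resize(w[:420,140:420],(400,600),interpolation=2)]))
```

```text
(no output)
```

View pics/c4.png

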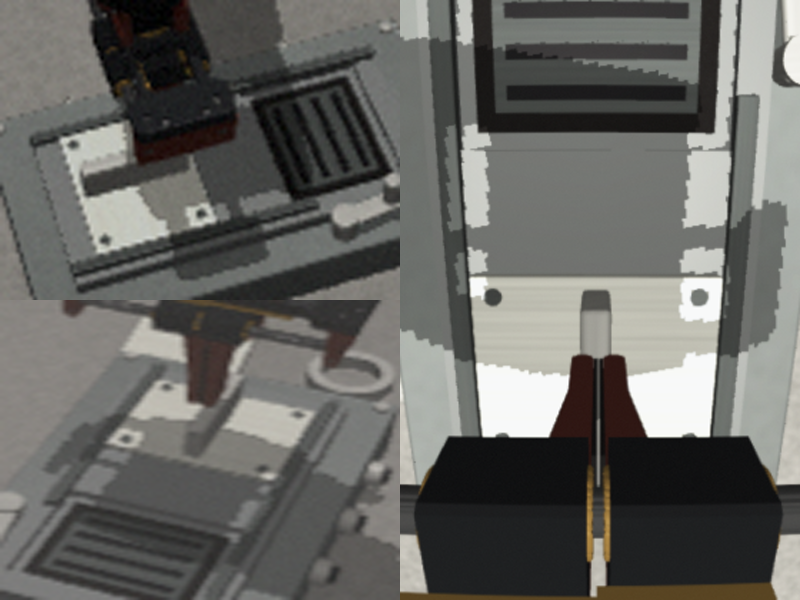

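The fingers are above the handle, not behind it, and the cover has not moved (left panels). So the reported TCP height disagrees with the scene. I'll measure the real fingertip from depth.

Run:
```python
from h import *
o=get_obs();print(o['ee_pos'],o['orientation'],o['qpos'].round(3),o['ft_force'].round(1))
for n,(u0,u1,v0,v1) in(('side',(312,334,170,206)),('scene',(238,274,175,202))):
    im=grab(n);W=hx(cloud(im));p=im['pixels'].astype(int)
    r=(p[...,0]>p[...,2]+15)&(p[...,0]<130)
    m=np.zeros(r.shape,bool);m[v0:v1,u0:u1]=1;q=W[r&m];q=q[np.isfinite(q[:,0])]
    z0=np.percentile(q[:,2],3);t=q[q[:,2]<z0+8]
    print(n,len(q),'lowest',np.percentile(q[:,2],[1,3,10,50]).round(1),'tip',t.mean(0).round(1),t.min(0).round(1),t.max(0).round(1))
im=grab('wrist');W=hx(cloud(im))
for v in (245,249,253,258,265,280): print(v,W[v,270].round(1),W[v,290].round(1))
print('handle',W[225,279].round(1),W[215,279].round(1),'front',W[207,279].round(1),'plate',W[230,240].round(1),'deck',W[150,279].round(1))
```

```text
[473.39917772 -96.3172605   75.57260736] [ 2.42739697e+00  1.99428314e+00 -5.63468779e-05] [-0.225  0.39   2.014 -0.     0.738 -0.03 ] [-1.  -0.2 -0.2]
side 154 lowest [116.4 119.3 128.7 157.6] tip [-1.000e-01 -4.780e+01  1.206e+02] [ -8.  -55.9 113.6] [  7.7 -45.3 126. ]
scene 161 lowest [192.8 193.7 195.7 204.7] tip [ 75.8 -58.7 195.1] [-37.4 -90.6  56.7] [ 82.7  13.9 201.6]
245 [ -2.9 -54.3  93.7] [  9.2 -67.8  62.5]
249 [ -2.4 -47.8 113.8] [  7.4 -47.8 113.8]
253 [ -2.3 -48.  118. ] [  7.3 -47.6 119. ]
258 [ -2.2 -47.6 124.4] [  7.1 -47.9 123.8]
265 [ -2.  -48.1 130.6] [  6.9 -47.5 131.7]
280 [ -1.7 -47.  146.2] [  6.4 -47.4 145.6]
handle [  2.  -42.8  93.2] [  2.  -38.2  89.9] front [  2.1 -38.4  74.5] plate [-22.9 -57.9  61.3] deck [ 2.1 -7.4 57.4]
```

Run:
```python
from h import *
W=np.load('W_side.npy');p=cv2.imread('pics/side0.png')[:,:,::-1].astype(int)
for (u0,u1,v0,v1) in((215,232,150,182),(262,276,150,188)):
    q=W[v0:v1,u0:u1].reshape(-1,3);q=q[q[:,2]>60];print(np.percentile(q[:,2],[0,2,5,20]).round(1),q[q[:,2]<np.percentile(q[:,2],5)].mean(0).round(1))
im=None
W=np.load('W_wrist.npy')  # TCP claimed 185.7
for v in(250,254,258,265): print(v,W[v,270].round(1),W[v,290].round(1))
```

```text
[221.2 223.4 226.  238.6] [669.7   5.3 223.8]
[220.9 224.5 227.4 243.7] [573.6   7.2 224.5]
250 [ 453.1 -175.7  225.4] [ 462.6 -177.8  224.9]
254 [ 453.2 -175.9  229.7] [ 462.5 -177.6  230.2]
258 [ 453.4 -175.3  235.4] [ 462.4 -177.8  233.9]
265 [ 453.4 -176.   241.3] [ 462.1 -178.2  240.3]
```

Depth from two cameras agrees at both the start and here: the real fingertips end about 37 mm above the reported TCP, so the reported z is 37 mm too low for these fingers. I'll work with tip = TCP z + 37. I go back behind the handle, then lower so the tip is at about 77.

play_rows(plan="0 -0.8 0 0 0 0 0;0 -0.8 0 0 0 0 0;0 -0.9 0 0 0 0 0;0 -0.9 0 0 0 0 0;0 -0.9 0 0 0 0 0;0 -0.9 0 0 0 0 0;0 -0.9 0 0 0 0 0;0 -0.9 0 0 0 0 0;0 -0.8 0 0 0 0 0;0 -0.4 0 0 0 0 0;0 0 0 0.6 0 0 0;0 0 0 0.6 0 0 0;0 0 0 0.6 0 0 0;0 0 0 0.6 0 0 0;0 0 0 0.6 0 0 0;0 0 0 0.5 0 0 0;0 0 0 0 0 0 0")

```text
t: 9.07
ee_pos: [457.2, -176.7, 40.2]
orientation: [-2.427, -1.994, 0.001]
ft_force: [0.2, -0.3, -0.3]
width: 0.8
```

Run:
```python
from h import *
o=get_obs();print(hx(o['ee_pos']).round(1),o['ft_force'].round(1))
im=grab('wrist');W=hx(cloud(im))
for v in range(239,262,2): print(v,W[v,270].round(1),W[v,279].round(1),W[v,290].round(1))
```

```text
[   0.6 -141.2   40.2] [ 0.2 -0.3 -0.3]
239 [  -3.2 -133.5   56.1] [   1.7 -132.8   57.9] [   7.8 -133.1   57.2]
241 [  -3.2 -134.2   57.3] [   1.7 -134.1   57.6] [   7.8 -134.5   56.6]
243 [  -3.2 -135.7   56.6] [   1.7 -135.5   57. ] [   7.8 -135.3   57.6]
245 [  -3.2 -136.3   58. ] [   1.7 -136.5   57.6] [   7.8 -136.7   57.1]
247 [  -3.2 -137.5   58.1] [   1.7 -137.5   58.1] [   7.8 -137.7   57.6]
249 [  -2.7 -129.4   79. ] [   1.7 -139.2   57. ] [   7.1 -129.2   79.3]
251 [  -2.6 -129.7   80.6] [   1.7 -131.3   77. ] [   7.  -129.3   81.6]
253 [  -2.6 -129.6   83.2] [   1.7 -130.8   80.6] [   7.  -130.    82.3]
255 [  -2.5 -129.6   85.5] [   1.7 -130.7   83.1] [   6.9 -129.2   86.3]
257 [  -2.5 -130.2   86.5] [   1.7 -131.4   83.9] [   6.9 -129.5   88. ]
259 [  -2.4 -129.6   89.8] [   1.7 -131.1   86.7] [   6.8 -129.4   90.3]
261 [  -2.4 -129.8   91.6] [   1.7 -131.3   88.4] [   6.7 -129.6   91.9]
```

play_rows(plan="0 0.3 0 0 0 0 0;0 0.3 0 0 0 0 0;0 0.2 0 0 0 0 0;0 0.15 0 0 0 0 0;0 0.15 0 0 0 0 0;0 0.15 0 0 0 0 0;0 0.15 0 0 0 0 0;0 0.2 0 0 0 0 0;0 0.3 0 0 0 0 0;0 0.3 0 0 0 0 0;0 0.3 0 0 0 0 0;0 0.3 0 0 0 0 0;0 0.3 0 0 0 0 0;0 0.3 0 0 0 0 0")

```text
t: 10.88
ee_pos: [464.1, -143.3, 40.6]
orientation: [2.428, 1.994, 0.0]
ft_force: [-1.6, -2.9, 1.6]
width: 0.5
```

```bash
python3 -c "
from h import *
bar()"
```

```text
tcp [   0.9 -107.1   40.6] F [-1.6 -2.9  1.6]
scene handle y [-54.6 -35.  -15.3] top z front/rear [93.5] plate z 62.4 62.8
side handle y [-95.1 -54.6 -13.7] top z front/rear [92.5, 93.4] plate z 61.9 62.2
```

play_rows(plan="0 0.4 0 0 0 0 0;0 0.4 0 0 0 0 0;0 0.4 0 0 0 0 0;0 0.4 0 0 0 0 0;0 0.4 0 0 0 0 0;0 0.4 0 0 0 0 0;0 0.4 0 0 0 0 0;0 0.4 0 0 0 0 0;0 0.4 0 0 0 0 0;0 0.4 0 0 0 0 0;0 0.4 0 0 0 0 0;0 0.4 0 0 0 0 0;0 0.4 0 0 0 0 0;0 0.4 0 0 0 0 0;0 0.4 0 0 0 0 0;0 0.4 0 0 0 0 0;0 0.3 0 0 0 0 0;0 0.3 0 0 0 0 0")

```text
t: 13.22
ee_pos: [477.7, -74.7, 40.6]
orientation: [2.427, 1.994, 0.0]
ft_force: [-0.6, -3.5, 1.0]
width: 0.5
```

play_rows(plan="0 0.2 0 0 0 0 0;0 0.2 0 0 0 0 0;0 0.2 0 0 0 0 0;0 0.2 0 0 0 0 0;0 0.2 0 0 0 0 0;0 0.2 0 0 0 0 0;0 0.2 0 0 0 0 0;0 0.2 0 0 0 0 0;0 0.2 0 0 0 0 0;0 0.2 0 0 0 0 0")

```text
t: 14.48
ee_pos: [481.2, -54.9, 40.3]
orientation: [-2.427, -1.994, 0.001]
ft_force: [0.2, -1.4, -1.3]
width: 0.4
```

```bash
python3 -c "
from h import *
bar()"
```

```text
tcp [  0.5 -17.1  40.3] F [ 0.2 -1.4 -1.3]
scene handle y [48.2 61.2 75. ] top z front/rear [90.3] plate z 65.1 58.5
side handle y [-5.8 32.6 75.5] top z front/rear [89.1, 94.4] plate z 64.3 57.6
```

The cover has tipped into the pocket, front low and rear high, as expected. About 32 mm is left; I slow down near the end.

play_rows(plan="0 0.2 0 0 0 0 0;0 0.2 0 0 0 0 0;0 0.2 0 0 0 0 0;0 0.2 0 0 0 0 0;0 0.2 0 0 0 0 0;0 0.2 0 0 0 0 0;0 0.2 0 0 0 0 0;0 0.2 0 0 0 0 0;0 0.2 0 0 0 0 0;0 0.2 0 0 0 0 0;0 0.2 0 0 0 0 0;0 0.1 0 0 0 0 0;0 0.1 0 0 0 0 0;0 0 0 0 0 0 0")

```text
t: 16.32
ee_pos: [486.2, -31.5, 40.6]
orientation: [-2.428, -1.994, -0.0]
ft_force: [-1.0, 0.1, -0.0]
width: 0.6
```

```bash
python3 -c "
from h import *
bar()"
```

```text
tcp [ 0.9  6.8 40.6] F [-1.   0.1 -0. ]
scene handle y [75.3 85.9 97.7] top z front/rear [89.6] plate z 62.9 57.9
side handle y [18.4 57.4 99.3] top z front/rear [88.9, 93.0] plate z 62.0 57.2
```

Handle front is at 98 to 99, aiming for about 108. I now go in 0.5 to 1 mm steps and watch force and tilt.

play_rows(plan="0 0.1 0 0 0 0 0;0 0.1 0 0 0 0 0;0 0.1 0 0 0 0 0;0 0.1 0 0 0 0 0;0 0.1 0 0 0 0 0;0 0 0 0 0 0 0")

```text
t: 17.18
ee_pos: [487.2, -26.6, 40.6]
orientation: [-2.428, -1.994, -0.0]
ft_force: [-1.0, -0.5, 0.3]
width: 0.4
```

```bash
python3 -c "
from h import *
bar()"
```

```text
tcp [ 0.9 11.8 40.6] F [-1.  -0.5  0.3]
scene handle y [ 80.5  91.6 103.2] top z front/rear [89.3] plate z 62.0 58.3
side handle y [ 23.8  61.9 104.3] top z front/rear [88.2, 92.5] plate z 61.7 57.2
```

play_rows(plan="0 0.05 0 0 0 0 0;0 0.05 0 0 0 0 0;0 0 0 0 0 0 0")

```text
t: 17.65
ee_pos: [487.4, -25.7, 40.6]
orientation: [2.428, 1.994, 0.0]
ft_force: [-0.4, -2.3, -0.7]
width: 0.6
```

```bash
python3 -c "
from h import *
bar()"
```

```text
tcp [ 0.9 12.7 40.6] F [-0.4 -2.3 -0.7]
scene handle y [ 81.9  94.2 105.1] top z front/rear [88.4] plate z 62.6 58.0
side handle y [ 24.1  63.5 105.2] top z front/rear [88.7, 92.3] plate z 61.5 57.2
```

play_rows(plan="0 0.05 0 0 0 0 0;0 0.05 0 0 0 0 0;0 0 0 0 0 0 0")

```text
t: 18.12
ee_pos: [487.5, -24.7, 40.6]
orientation: [-2.428, -1.994, 0.0]
ft_force: [0.0, -1.3, -1.9]
width: 0.6
```

```bash
python3 -c "
from h import *
bar()"
```

```text
tcp [ 0.9 13.8 40.6] F [ 0.  -1.3 -1.9]
scene handle y [ 83.5  94.5 106.3] top z front/rear [88.8] plate z 61.9 57.8
side handle y [ 25.3  64.9 106.7] top z front/rear [88.4, 92.3] plate z 61.4 57.2
```

play_rows(plan="0 0.05 0 0 0 0 0;0 0.05 0 0 0 0 0;0 0 0 0 0 0 0")

```text
t: 18.6
ee_pos: [487.8, -23.7, 40.6]
orientation: [-2.428, -1.994, -0.0]
ft_force: [-1.3, -0.8, 0.0]
width: 0.7
```

```bash
python3 -c "
from h import *
bar()"
```

```text
tcp [ 0.9 14.7 40.6] F [-1.3 -0.8  0. ]
scene handle y [ 84.6  95.2 105.7] top z front/rear [87.9] plate z 56.5 57.2
side handle y [ 26.   66.7 106.9] top z front/rear [87.1, 88.7] plate z 55.9 56.2
```

The cover is flush: plate z is 56 to 57 at both ends and the handle top is at 87. I back off, raise, and locate the post.

play_rows(plan="0 -0.3 0 0 0 0 0;0 -0.5 0 0 0 0 0;0 -0.5 0 0 0 0 0;0 0 0 -1 0 0 0;0 0 0 -1 0 0 0;0 0 0 -1 0 0 0;0 0 0 -1 0 0 0;0 0 0 -1 0 0 0;0 0 0 -1 0 0 0;0 0 0 0 0 0 0")

```text
t: 19.95
ee_pos: [485.8, -36.5, 101.5]
orientation: [2.427, 1.993, 0.002]
ft_force: [0.1, -0.3, 0.5]
width: 0.6
```

Run:
```python
from h import *
o=get_obs();print('tcp',hx(o['ee_pos']).round(1))
ims={}
for n in('scene','side','wrist'):
    im=grab(n);H=hx(cloud(im));q=H.reshape(-1,3)
    q=q[(q[:,0]>60)&(q[:,0]<105)&(q[:,1]>45)&(q[:,1]<120)]
    for lo,hi in((60,66),(72,84),(84,92)):
        s=q[(q[:,2]>lo)&(q[:,2]<hi)]
        if len(s)>3: print(n,lo,len(s),s.mean(0).round(1),s.min(0).round(1),s.max(0).round(1))
    h=H.reshape(-1,3);h=h[(abs(h[:,0])<15)&(h[:,2]>80)&(h[:,2]<95)&(h[:,1]>15)&(h[:,1]<115)]
    if len(h)>9:print(n,'handle',np.percentile(h,[3,97],axis=0).round(1).tolist())
cv2.imwrite('pics/w5.png',im['pixels'][:,:,::-1])
```

```text
tcp [  1.5   1.8 101.5]
scene 60 89 [80.2 73.7 63.4] [61.2 48.6 60.1] [ 90.7 100.9  66. ]
scene 72 16 [80.7 92.5 77.7] [75.5 88.1 72.3] [ 84.3 100.   83.6]
scene 84 19 [78.3 94.  88. ] [73.8 88.8 84.4] [ 83.4 100.5  91.8]
scene handle [[-6.1, 29.2, 80.9], [6.8, 104.5, 90.5]]
side 60 79 [77.2 71.  63.4] [68.9 48.5 60.1] [ 90.4 100.6  65.9]
side 72 20 [73.8 97.1 77.7] [70.5 92.6 72.6] [ 78.8 100.6  83.8]
side 84 17 [75.3 94.4 86.8] [70.6 88.9 84.7] [ 80.6 100.   88.4]
side handle [[-7.5, 31.3, 80.7], [3.9, 106.5, 88.2]]
wrist 60 1179 [78.8 74.9 63.7] [70.2 46.3 60. ] [92.7 99.2 66. ]
wrist 72 127 [73.8 93.2 78.2] [72.  87.9 72.3] [77.7 99.5 83.9]
wrist 84 359 [77.7 93.2 88. ] [72.2 87.4 84.4] [84.1 98.6 89.8]
wrist handle [[-4.8, 29.9, 85.4], [6.6, 104.2, 88.5]]
```

View pics/w5.png

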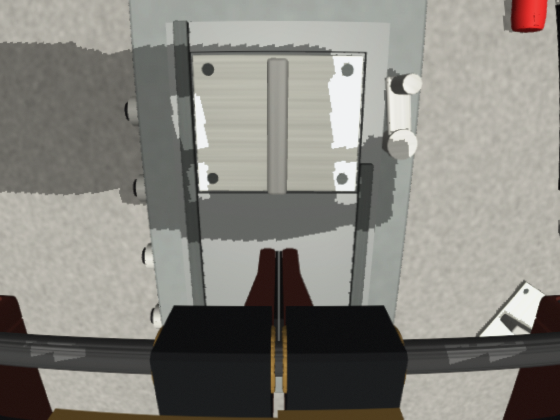

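The wrist view shows the cover seated in the pocket, with an even gap around (278,122). The post top is at about (412,84) and the pivot knob at (402,143).

Run:
```python
from h import *
im=dict(np.load('last_wrist.npz'));H=hx(cloud(im))
q=H[125:165,380:425].reshape(-1,3)
print(np.histogram(q[:,2],np.arange(54,92,2)))
for lo,hi in((59,62.5),(62.5,66),(66,70),(70,74),(74,80)):
    s=q[(q[:,2]>lo)&(q[:,2]<hi)]
    if len(s)>20:print(lo,len(s),((s.max(0)+s.min(0))/2).round(1),np.ptp(s,axis=0).round(1))
# finger centre vs TCP
for v in(250,254,258): print(H[v,270].round(1),H[v,290].round(1))
```

```text
(array([ 10,  71,  19,  27, 108, 174, 577,  24,   0,   0,   0,   0,   0,
         0,   0,   0,   0,   0]), array([54, 56, 58, 60, 62, 64, 66, 68, 70, 72, 74, 76, 78, 80, 82, 84, 86,
       88, 90]))
59 44 [80.1 57.3 60.9] [14.4 21.   3.2]
62.5 271 [82.8 57.1 64.3] [19.9 21.7  3.5]
66 601 [82.9 55.6 67.4] [19.4 19.9  2.7]
[ -2.4  13.6 140.7] [  7.3  13.3 140. ]
[ -2.3  13.6 145.2] [  7.1  13.6 145.4]
[ -2.3  13.2 148.9] [  7.   13.5 149.5]
```

play_rows(plan="3.5 1.12 0.95 0 0 0 0;3.5 1.12 0.95 0 0 0 0;3.5 1.12 0.95 0 0 0 0;3.5 1.12 0.95 0 0 0 0;3.5 1.12 0.95 0 0 0 0;3.5 1.12 0.95 0 0 0 0;3.5 1.12 0.95 0 0 0 0;3.5 1.12 0.95 0 0 0 0;3.5 0 0 0.8 0 0 0;3.5 0 0 0.8 0 0 0;3.5 0 0 0.8 0 0 0;3.5 0 0 0.8 0 0 0;3.5 0 0 0 0 0 0")

```text
t: 21.72
ee_pos: [576.4, 36.4, 67.7]
orientation: [-2.427, -1.993, 0.002]
ft_force: [-0.9, 0.3, -0.2]
width: 34.8
```

Run:
```python
from h import *
o=get_obs();print('tcp',hx(o['ee_pos']).round(1),o['width'],o['ft_force'].round(1))
im=grab('wrist','w6.png')
H=hx(cloud(im));q=H.reshape(-1,3)
s=q[(abs(q[:,0]-78)<12)&(abs(q[:,1]-93)<12)&(q[:,2]>84)&(q[:,2]<91)]
print(len(s),s.mean(0) if len(s) else '',s.min(0),s.max(0))
```

```text
tcp [76.2 90.9 67.7] 34.81917984186151 [-0.9  0.3 -0.2]
379 [78.44198891 94.12480145 87.99309962] [72.93434083 87.78661314 84.01483905] [84.03106073 99.32372238 89.78054629]
```

View pics/w6.png

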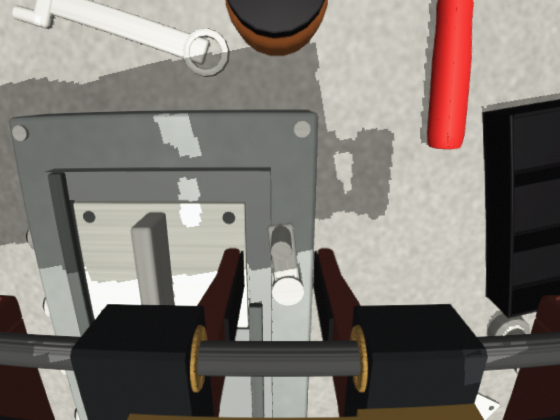

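The post (281,240) is centred between the open fingertips (240/318,252), and the pivot knob is at (288,290). I descend and grip.

play_rows(plan="3.5 0.1 0.1 0.7 0 0 0;3.5 0 0 0.7 0 0 0;3.5 0 0 0.7 0 0 0;3.5 0 0 0.6 0 0 0;3.5 0 0 0.6 0 0 0;3.5 0 0 0.4 0 0 0;1 0 0 0 0 0 0;0.8 0 0 0 0 0 0;0.8 0 0 0 0 0 0;0.8 0 0 0 0 0 0;0.8 0 0 0 0 0 0")

```text
t: 23.15
ee_pos: [578.5, 37.5, 31.8]
orientation: [2.427, 1.994, 0.001]
ft_force: [-0.2, 1.3, 1.7]
width: 11.3
```

Run:
```python
from h import *
o=get_obs();t=hx(o['ee_pos']);print('tcp',t.round(1),o['width'],o['ft_force'].round(1))
piv=np.array([82.0,53.9]);d=t[:2]-piv;r=np.hypot(*d);a=np.degrees(np.arctan2(-d[0],d[1]));print(r,a)
# arc at 38mm, in tool x (=hy), tool y (=hx) cm, ~12deg steps
A=np.radians(np.linspace(a,92,10));P=np.c_[piv[1]+38*np.cos(A),piv[0]-38*np.sin(A)]
print((np.diff(P,axis=0)/10).round(2))
```

```text
tcp [78.1 92.4 31.8] 11.292530371955124 [-0.2  1.3  1.7]
38.67462941633646 5.8368859957286565
[[-0.12 -0.62]
 [-0.22 -0.6 ]
 [-0.31 -0.55]
 [-0.4  -0.49]
 [-0.48 -0.42]
 [-0.54 -0.33]
 [-0.59 -0.24]
 [-0.62 -0.14]
 [-0.63 -0.03]]
```

The post is gripped (11.3 mm). I swing it along the arc.

play_rows(plan="0.8 -0.06 -0.31 0 0 0 0;0.8 -0.06 -0.31 0 0 0 0;0.8 -0.11 -0.3 0 0 0 0;0.8 -0.11 -0.3 0 0 0 0;0.8 -0.15 -0.28 0 0 0 0;0.8 -0.16 -0.27 0 0 0 0;0.8 -0.2 -0.25 0 0 0 0;0.8 -0.2 -0.24 0 0 0 0;0.8 0 0 0 0 0 0")

```text
t: 24.28
ee_pos: [555.8, 32.1, 32.2]
orientation: [2.426, 1.993, 0.005]
ft_force: [3.7, 4.2, 0.1]
width: 11.0
```

play_rows(plan="0.8 -0.24 -0.21 0 0 0 0;0.8 -0.24 -0.21 0 0 0 0;0.8 -0.27 -0.17 0 0 0 0;0.8 -0.27 -0.16 0 0 0 0;0.8 -0.29 -0.12 0 0 0 0;0.8 -0.3 -0.12 0 0 0 0;0.8 -0.31 -0.07 0 0 0 0;0.8 -0.31 -0.07 0 0 0 0;0.8 0 0 0 0 0 0")

```text
t: 25.4
ee_pos: [539.8, 11.4, 32.1]
orientation: [2.426, 1.993, 0.002]
ft_force: [3.9, -1.2, 2.9]
width: 11.3
```

play_rows(plan="0.8 -0.2 -0.01 0 0 0 0;0.8 -0.2 -0.01 0 0 0 0;0.8 -0.15 0 0 0 0 0;0.8 -0.1 0 0 0 0 0;0.8 0 0 0 0 0 0")

```text
t: 26.02
ee_pos: [537.8, 5.8, 32.0]
orientation: [2.427, 1.994, 0.002]
ft_force: [3.6, 3.3, 6.0]
width: 11.3
```

Run:
```python
from h import *
o=get_obs();t=hx(o['ee_pos']);print('tcp',t.round(1),o['width'],o['ft_force'].round(1))
for n in('scene','side','wrist'):
    q=hx(cloud(grab(n))).reshape(-1,3)
    s=q[(q[:,0]>45)&(q[:,0]<72)&(abs(q[:,1]-56)<25)&(q[:,2]>60.5)&(q[:,2]<66)]
    if len(s)>5: print(n,len(s),s.min(0).round(1),s.max(0).round(1))
```

```text
tcp [44.2 53.4 32. ] 11.303229162729393 [3.6 3.3 6. ]
scene 16 [51.4 31.2 60.8] [70.3 68.6 64.5]
side 37 [45.3 50.7 60.6] [71.9 67.  65.4]
wrist 869 [45.3 49.6 60.5] [72. 67. 66.]
```

play_rows(plan="0.8 -0.1 0 0 0 0 0;0.8 -0.1 0 0 0 0 0;0.8 -0.1 0 0 0 0 0;0.8 0 0 0 0 0 0")

```text
t: 26.68
ee_pos: [537.0, 2.7, 31.9]
orientation: [2.428, 1.994, 0.001]
ft_force: [3.7, 2.5, 5.9]
width: 11.1
```

Run:
```python
from h import *
o=get_obs();t=hx(o['ee_pos']);print('tcp',t.round(1),o['width'],o['ft_force'].round(1))
q=hx(cloud(grab('wrist'))).reshape(-1,3)
s=q[(q[:,0]>50)&(q[:,0]<72)&(abs(q[:,1]-56)<25)&(q[:,2]>62)&(q[:,2]<66)]
for b in range(46,76,4):
    y=q[(q[:,0]>=b)&(q[:,0]<b+4)&(abs(q[:,1]-56)<14)&(q[:,2]>61.5)&(q[:,2]<66),1]
    if len(y)>5:print(b,len(y),np.percentile(y,[2,98]).round(1))
```

```text
tcp [44.1 50.2 31.9] 11.125274902933183 [3.7 2.5 5.9]
46 68 [59.5 63.9]
50 95 [56.8 64.1]
54 79 [59.6 64.1]
58 113 [51.7 63.7]
62 215 [49.  63.6]
66 215 [48.9 63.6]
70 212 [49.  63.6]
74 72 [48.8 63.8]
```

play_rows(plan="0.8 -0.1 0 0 0 0 0;0.8 -0.1 0 0 0 0 0;0.8 0 0 0 0 0 0")

```text
t: 27.1
ee_pos: [536.8, 1.9, 32.0]
orientation: [-2.428, -1.993, -0.003]
ft_force: [4.1, 9.7, 5.5]
width: 11.1
```

Run:
```python
from h import *
o=get_obs();t=hx(o['ee_pos']);print('tcp',t.round(1),o['width'],o['ft_force'].round(1),o['moment'].round(2))
q=hx(cloud(grab('wrist','w7.png'))).reshape(-1,3)
for b in range(46,76,4):
    y=q[(q[:,0]>=b)&(q[:,0]<b+4)&(abs(q[:,1]-56)<14)&(q[:,2]>61.5)&(q[:,2]<66),1]
    if len(y)>5:print(b,len(y),np.percentile(y,[2,98]).round(1))
p=q[(abs(q[:,0]-44)<14)&(abs(q[:,1]-54)<14)&(q[:,2]>83)&(q[:,2]<90)];print(len(p),p.mean(0).round(1) if len(p) else '')
```

```text
tcp [44.1 49.4 32. ] 11.09684911117804 [4.1 9.7 5.5] [ 1.73 -0.72  0.12]
46 68 [59.3 63.4]
50 103 [55.8 63.4]
54 80 [58.7 63.5]
58 120 [51.4 63.5]
62 214 [48.9 63.4]
66 215 [48.8 63.4]
70 209 [48.9 63.4]
74 82 [48.2 63.8]
849 [44.6 57.9 87.3]
```

The force rises to about 10 N and the bar no longer moves, with its edges parallel to x, so the latch is at the stop. I release and rise.

play_rows(plan="0.8 0.12 0 0 0 0 0;2.4 0 0 0 0 0 0;2.4 0 0 0 0 0 0;2.4 0 0 0 0 0 0;2.4 0 0 -0.6 0 0 0;2.4 0 0 -0.8 0 0 0;2.4 0 0 -1 0 0 0;2.4 0 0 -1.5 0 0 0;2.4 0 0 -2 0 0 0;2.4 0 0 -2 0 0 0;2.4 0 0 -2 0 0 0;2.4 -2 0 0 0 0 0;2.4 -2 0 0 0 0 0;2.4 -2 0 0 0 0 0;2.4 0 0 0 0 0 0")

```text
t: 29.02
ee_pos: [523.7, -59.0, 129.7]
orientation: [-2.43, -1.99, 0.002]
ft_force: [-0.6, 0.3, -0.2]
width: 24.2
```

Run:
```python
from h import *
o=get_obs();print('tcp',hx(o['ee_pos']).round(1),o['width'],o['ft_force'].round(1))
H=hx(cloud(grab('wrist','w8.png')));q=H.reshape(-1,3)
for b in range(40,96,5):
    y=q[(q[:,0]>=b)&(q[:,0]<b+5)&(abs(q[:,1]-56)<14)&(q[:,2]>61.5)&(q[:,2]<66),1]
    if len(y)>5:print(b,len(y),np.percentile(y,[2,98]).round(1))
p=q[(abs(q[:,0]-44)<14)&(abs(q[:,1]-54)<14)&(q[:,2]>85)&(q[:,2]<90)];print('post',((p.min(0)+p.max(0))/2).round(1))
for n,m in(('front',(q[:,1]>90)&(q[:,1]<105)),('rear',(q[:,1]>28)&(q[:,1]<40))): print(n,np.nanmedian(q[m&(abs(abs(q[:,0])-25)<12)&(q[:,2]<80)&(q[:,2]>45),2]))
```

```text
tcp [ 43.  -12.9 129.7] 24.20937011394 [-0.6  0.3 -0.2]
40 38 [48.1 64. ]
45 35 [48.2 63.9]
50 136 [48.2 63.3]
55 148 [48.3 63.2]
60 151 [48.2 63.2]
65 153 [48.2 63.2]
70 126 [48.2 63.2]
75 40 [47.6 64.1]
80 20 [46.7 64.5]
85 26 [47.4 62. ]
90 9 [52.2 58.9]
post [44.7 56.1 87.4]
front 57.25055543573043
rear 57.30217947797729
```

View pics/w8.png

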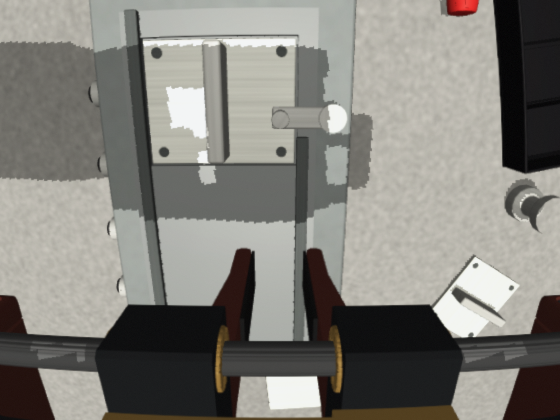

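The latch bar lies across the cover: post (280,117), pivot (333,118), along -x. The cover is flush at 57 mm at both ends, and the gripper is clear.

```bash
python3 -c "
from h import *
print(close_job())"
```

```text
the job is handed in; nothing more can be done
None
```

The cover is seated flush in the pocket, the latch is swung across it to its stop, and the job was handed in at about 29 s. The close call gives no verdict.

**How it went:** I pushed the cover along its rails with closed fingers. It tipped in and dropped flush, with end-of-move force readings of about 4 N at most. I then gripped the post and swung the latch, stopping when the force reached about 10 N and the bar no longer moved. After that I let go and backed away.

**Last checks:**
- **Cover:** both ends of the plate measured 57.3 mm above the bench, which is flush.
- **Latch:** the bar runs along the housing's -x within about 1°, with the post about 38 mm from the pivot.
- **Gripper:** clear of everything, with no contact force.

**What disagreed:** The fingertips really end about 37 mm above the reported TCP, as seen by two cameras. Because of this my first push passed over the handle without touching it; I corrected for it and repeated the push. My fitted housing frame was also about 4 mm off along y, so I worked from measured positions instead.

**Not checked:** I took no dedicated final picture of the loose parts. The arm's path stayed above the housing and clear of them.

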